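# Seat a label holder behind the sample rack's lip and hold it home

## Robot

A 6-joint arm with a two-finger parallel gripper is mounted at the origin on a cart in front of the work surface, level with it; the furniture and walls round the work are solid. World frame = base frame: x ahead of the robot, y to its left, z up, the work surface at z = 0. Lengths are in m, angles in rad, forces in N, time in s.
With the tool pointing down it reaches from about 0.275 to 0.825 m from the base axis. Payload 5.2 kg.
Tool frame: the origin (TCP) lies between the finger pads; the fingertips stand 14 mm ahead of it and the grasp point (between the pads) lies 5 mm behind it; z points along the fingers, y is the direction in which the jaws open and shut (so a half turn about z gives the same grasp; the last joint's range is limited). The gripper opens to 93 mm and grips with 3 to 60 N. Pads are 15 mm wide; open, the fingers measure 128 mm over their backs; the gripper's body (75 mm by 188 mm) begins 65 mm behind the grasp point.
Start: joints at [-1.443, 0.259, 1.535, -0, 1.348, -0.203], TCP at [0.179, -0.52, 0.233] pointing down, gripper open.
Joint ranges: [-3.14, 3.14], [-0.91, 2.08], [0.19, 2.58], [-1.22, 4.36], [0.22, 2.71], [-3.12, 3.12]. Speed limits (rad/s): [2.57, 2.57, 3.14, 3.14, 3.14, 3.14].

## Interface

Orientations are given as a unit quaternion [w, x, y, z].
In Python, from rig import r gives the robot as it stands.
- The arm moves only by the shell command python3 -m pendant 'ROWS' [FORCE]. ROWS is JSON, a list of rows, each a list of 7 numbers: the shift along the world's x, y, z in mm, then the turn, a rotation vector about the world's x, y, z in degrees, then the opening, from 0 (shut) to 1 (fully open). In form: [[x, y, z, rx, ry, rz, fingers], ...]. A call has 1 to 12 rows; each row is the pose to reach, as a shift and turn from the pose commanded when the call began; what a row does not reach only later rows make up. A row lasts 1/12 s, in which the tool goes at most 41.7 mm and 7.16 degrees, less where a joint would pass 70% of its speed; a pose out of reach is approached as far as the arm can. A call with a gripper value outside its range is refused whole. The fingers move at their own pace and stop on an object; FORCE is the grip in N (left out, the last holds). Time passes only in rows, so rows that repeat a pose let the fingers close. It gives the time, the measured TCP pose, the force and the opening at its end, in the units of the state.
- r.sense(): the state, without advancing time (a new reading comes with each control period).
- r.camera(name): name is "scene" or "top" or "wrist"; returns a dict with "color" (420x560x3 uint8, red, green, blue), "K" (3x3 intrinsics, pixels), "R" (3x3) and "t" (3): a world point X has camera coordinates R X + t. Camera axes: x right, y down, z forward; pixel columns grow to the right and rows downward; lengths in m; the calibration is good to about 2 mm. A picture is of the moment at which its call begins. There is no depth.
- r.job_done(): hands the job in, once; it reports no verdict.
Trained networks look in a picture, given as the dict that the camera call returned (one of the last four; its "shot" number tells which), for a name from the list of things; names that differ only in an ending like _2 or _b are one class to them, and where a whole thing is asked for, a point or a joint stands for the part that bears it (a point fixed in the world has none). Each returns a list of dicts, best first, with "conf" (0 to 1); they miss things now and then, are a little off and sometimes report something else, mostly with a low value. They report only what shows in the picture. A call takes as long as a camera call.
- r.recognise(query, picture): "position" ([column, row] in pixels, amid what is visible of it).
- r.masks_of(query, picture): "region" (420x560 bool, what is visible of it) and "position" ([column, row] in pixels, amid what is visible of it).
The state is a dict: "time_s": time; "joint_positions": joint angles; "qvel": joint speeds; "tau": joint torques, N m; "ee_pos": TCP position; "tcp_rot": TCP orientation; "wrist_force": force on the tool from outside, world axes, zero at the start; "torque": the same for the moment, N m; "width": opening from 0.0 (shut) to 1.0 (fully open).
Only numpy, scipy, OpenCV 4.12 (cv2) and the standard library are available. Lean on these libraries where they do the work, as an engineer would, in place of code of your own. Each camera call takes 0.05 s, during which the arm holds its last target. There are 200 camera calls.

## Task

The sample rack is short of one label holder: pick the loose one off the bench by its upright finger flange, lay it on the rack's sloping apron at the empty label place, slide its plain edge up behind the steel lip and push it against the spring bar until it is fully home on the stops. Finish still gripping it and keeping it pressed home, flat and square to the lip, so that I can tighten the lock screw (let go and the spring throws it back out). Push firmly but do not ram it, and leave the sample box, the wafer box and the tweezers where they lie.

Things in the scene. Friction and masses are not known exactly. Their poses are not given: they have to be found in the camera images.
- label_holder: Loose label holder, grey plastic, 60 g, flat on the bench at first (turned up to 0.7 rad): plate 60 (x) x 80 (y) x 5 mm (z), paper label on top. On its trailing (-x) edge stands a finger flange 8 mm thick (x -30 to -22 mm), 60 mm wide (y), its top 27 mm above the underside. Origin: centre of the plate's underside. x points to the plain leading edge, which goes in first; z up out of the label.
- holder_front_edge (a point): Middle of the holder's plain leading edge, at the underside: 30 mm along +x of the holder's origin. Its axes are the holder's.
- holder_grip (a point): Middle of the top of the holder's finger flange: 26 mm along -x and 27 mm up from the holder's origin. Pinch the 8 mm flange here from above, fingers closing along the holder's x, fingertips just above the plate's upper face.
- label_seat: The empty label place of the rack (fixed). Origin: on the sloping apron's surface, middle of the stop line. x points up the slope, away from the robot, 25 degrees above level (the way to push); y along the rack; z square out of the apron. The bare apron reaches down to x = -95 mm. When home the holder lies flat on it, frame parallel to this one, leading edge at x = 0, flange at x = -60 to -52 mm.
- lip_edge (a point): Middle of the mouth of the empty place, 26 mm along -x of the label_seat origin and 14 mm out of the apron: the underside of the flared front edge of the fixed steel lip, 3 mm thick. The flare narrows to a gap of 8.5 mm over the apron from label_seat x = -18 mm inward. Side cheeks leave a pocket 86 mm wide (3 mm play each side of the holder), flaring out from x = -27 to -18 mm.
- lock_screw (a point): Top of the brass lock screw on the lip, 13 mm head, backed off and fixed, 4 mm along -x of the label_seat origin and 23.5 mm out of the apron. Not to be turned.
- spring_bar (a joint): Travel of the sprung ejector bar under the lip of the empty place, in m: 0 = out (its face 8 mm in front of the stop line, at x = -8 mm), 0.008 = pressed right back, level with the fixed stops. It pushes back with 3 N at 0, rising to 8 N at 0.008; on the stops the push grows hard at once.
- rack: Sample rack (fixed grey sheet metal, 330 mm wide, 190 mm deep). Origin: at bench height under the middle of the apron's toe, which is 12 mm up; x points away from the robot. Apron x = 0 to 86 mm, steel lips with screws x = 62 to 97 mm, 75 mm high; tray of vials and boxes, up to 80 mm high, behind from x = 104 mm. Three label places in a row, 104 mm apart; any one of them may be the empty one.
- filled_bay_1: A label place of the rack that already has its holder (fixed); origin at bench height at the apron's toe, in the middle of that place.
- filled_bay_2: The other label place that already has its holder (fixed); origin likewise.
- front_post (a point): Point on the axis of the front right post of the dark enclosure over the bench: 30 mm square, upright, from below the bench to 0.87 m above it, fixed. A like post stands 850 mm to its left (+y), and a bar joins their tops 0.855 m up. An arm that starts outside must fold in short of the post before it swings in front of the bench, then reach in between the posts.
- die_box: Clear-lid sample box, 65 x 60 x 16 mm, lying near the front of the bench; origin centre of underside. Leave alone.
- wafer_box: Round white and blue wafer box, 88 mm across, 23 mm high, lying near the front of the bench; origin centre of underside. Leave alone.
- tweezers: Steel tweezers, 127 x 17 x 9 mm, lying beyond the loose holder; origin centre of underside. Leave alone.

How it is judged:
By the outcome, as a careful person would: the job done as asked, in the order asked, and still so for the second after the job is handed in, while the arm keeps its last pose, push and grip.
It also fails if it takes over 51 s, if anything falls off the work surface, if the arm or the gripper's body presses on something with over 40 N, if the wrist force passes 120 N, or if a joint passes its speed limit or range.

## Working session

There is one attempt and no reset: what is moved stays moved. The work goes in short steps, Python scripts to look and compute and a shell command to move; the robot and the scene stay as the last step left them, time stands still between calls to the robot, and variables do not carry over. Pictures are saved under pics/ and viewed, about 8 in all and at most 12, crops included, and the job is handed in when it is done.

```bash
ls; mkdir -p pics
python3 - <<'E'
from rig import r
import cv2,numpy as np,json
s=r.sense();print({k:np.round(v,3).tolist() for k,v in s.items()})
for n in ["scene","top"]:
    p=r.camera(n);cv2.imwrite(f"pics/{n}0.png",p["color"][:,:,::-1])
    print(n,np.round(p["K"],1).tolist(),np.round(p["R"],3).tolist(),np.round(p["t"],3).tolist())
    for q in ["label_holder","label_seat","lip_edge","lock_screw","rack","front_post","die_box","wafer_box","tweezers","filled_bay_1","spring_bar","holder_grip"]:
        try: print(q,[(np.round(d["position"]).tolist(),round(d["conf"],2)) for d in r.recognise(q,p)[:4]])
        except Exception as e: print(q,e)
E
```

```text
pics
{'time_s': 0.0, 'joint_positions': [-1.443, 0.259, 1.536, -0.0, 1.348, -0.203], 'qvel': [-0.001, -0.0, -0.0, -0.0, 0.0, 0.001], 'tau': [-0.001, -43.731, -28.401, 0.072, 0.041, -0.0], 'ee_pos': [0.179, -0.52, 0.232], 'tcp_rot': [-0.001, 0.986, 0.165, 0.0], 'wrist_force': [0.989, 0.032, -0.689], 'torque': [0.007, -0.027, 0.027], 'width': 1.0}
scene [[539.0, 0.0, 283.4], [0.0, 539.0, 204.1], [0.0, 0.0, 1.0]] [[0.888, -0.46, -0.018], [-0.348, -0.644, -0.681], [0.301, 0.611, -0.732]] [-0.446, 0.297, 1.55]
label_holder []
label_seat []
lip_edge []
lock_screw []
rack [([272.0, 203.0], 0.69)]
front_post it knows: die_box, filled_bay, holder_front_edge, holder_grip, label_holder, label_seat, lip_edge, lock_screw, rack, spring_bar, tweezers, wafer_box
die_box [([333.0, 296.0], 0.67)]
wafer_box [([265.0, 260.0], 0.58)]
tweezers [([358.0, 262.0], 0.4)]
filled_bay_1 [([264.0, 186.0], 0.88), ([250.0, 171.0], 0.63)]
spring_bar []
holder_grip [([333.0, 298.0], 0.79)]
top [[462.7, 0.0, 282.9], [0.0, 462.7, 209.4], [0.0, 0.0, 1.0]] [[-0.33, -0.944, -0.003], [-0.89, 0.312, -0.333], [0.316, -0.107, -0.943]] [0.143, 0.53, 1.377]
label_holder [([342.0, 206.0], 0.78)]
label_seat [([245.0, 227.0], 0.74)]
lip_edge [([242.0, 225.0], 0.82)]
lock_screw [([242.0, 227.0], 0.68)]
rack [([217.0, 251.0], 0.64)]
front_post it knows: die_box, filled_bay, holder_front_edge, holder_grip, label_holder, label_seat, lip_edge, lock_screw, rack, spring_bar, tweezers, wafer_box
die_box [([256.0, 275.0], 0.61)]
wafer_box [([304.0, 262.0], 0.64)]
tweezers []
filled_bay_1 [([212.0, 242.0], 0.73), ([180.0, 252.0], 0.59)]
spring_bar []
holder_grip [([340.0, 198.0], 0.57)]
```

Run:
```python
import cv2,numpy as np
a=cv2.imread("pics/scene0.png");b=cv2.imread("pics/top0.png")
cv2.imwrite("pics/s0.png",cv2.resize(a,(784,588)));cv2.imwrite("pics/t0.png",cv2.resize(b,(784,588)))
```

```text
(no output)
```

View pics/s0.png

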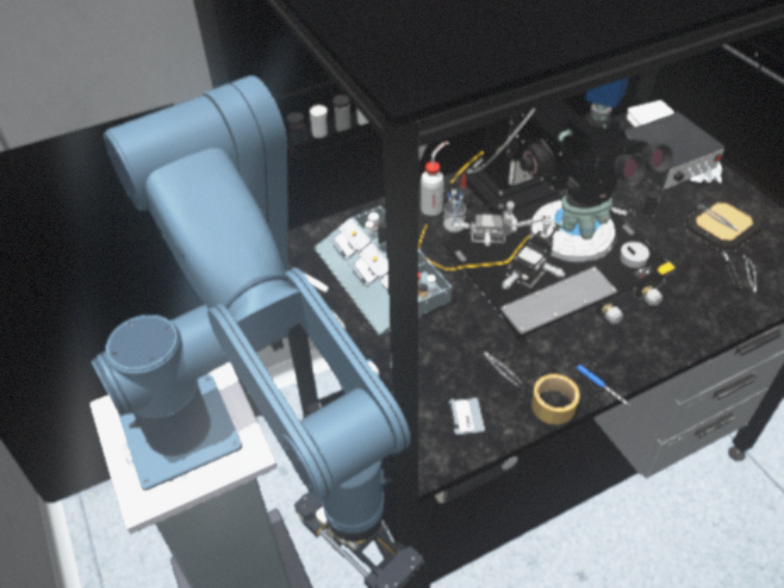

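View pics/t0.png

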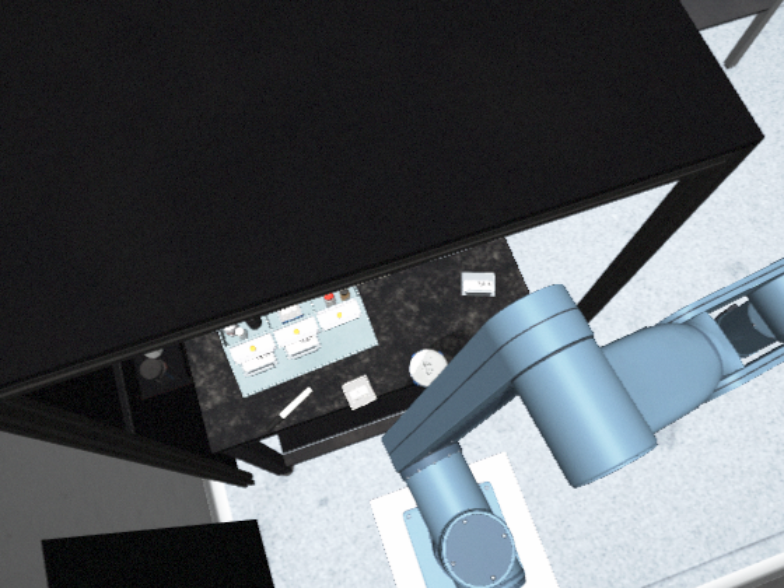

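The scene view shows the holder at about (333,297) with the front post just left of it. In the top view the holder is at (342,204) and the rack's empty place is the right-hand one, at about (243,225). The wafer box is at (305,263) and the sample box at (256,279).

```bash
cat > h.py <<'E'
import numpy as np,cv2
from rig import r
def w2p(p,X):
    c=p["R"]@np.asarray(X,float)+p["t"];return (p["K"]@c)[:2]/c[2]
def p2w(p,uv,z):
    d=p["R"].T@np.linalg.inv(p["K"])@[uv[0],uv[1],1];o=-p["R"].T@p["t"];return o+d*(z-o[2])/d[2]
def feet(m):
    c=max(cv2.findContours(m.astype(np.uint8),0,2)[0],key=cv2.contourArea);return c[:,0].astype(float)
E
python3 - <<'E'
from h import *
t=r.camera("top");s=r.camera("scene")
f=lambda *a:np.round(a[0],3)
print("holder top",f(p2w(t,(342,204),.006)),"scene",f(p2w(s,(333,297),.006)))
for n,z in [("lock_screw",.07),("lip_edge",.05),("label_seat",.05),("wafer_box",.023),("die_box",.016),("tweezers",.005),("filled_bay",.05),("rack",.03)]:
    for d in r.recognise(n,t)[:2]: print(n,f(p2w(t,d["position"],z)),round(d["conf"],2))
for n in ["label_holder","rack"]:
    for d in r.masks_of(n,t)[:1]:
        c=feet(d["region"]);q=cv2.boxPoints(cv2.minAreaRect(c.astype(np.float32)))
        z=.005
        print(n,d["conf"],[f(p2w(t,u,z)).tolist() for u in q], [f(p2w(t,u,z)).tolist() for u in cv2.approxPolyDP(c.astype(np.float32)[:,None],3,True)[:,0]])
for d in r.recognise("tweezers",s)[:2]: print("tw scene",f(p2w(s,d["position"],.005)),d["conf"])
for d in r.recognise("filled_bay",s)[:2]: print("fb scene",f(p2w(s,d["position"],.05)),d["conf"])
print("post foot: top-pixels", f(p2w(t,(418,215),0)),"post scene (285,355)",f(p2w(s,(287,350),0)), "post top bar corner",f(p2w(t,(545,98),.87)),f(p2w(s,(287,100),.85)))
# rack toe corners in top: (177,282)->left,(270,248)->right
print("toe L",f(p2w(t,(176,282),.012)),"toe R",f(p2w(t,(270,248),.012)))
E
```

```text
holder top [ 0.528 -0.245  0.006] scene [ 0.535 -0.249  0.006]
lock_screw [0.549 0.099 0.07 ] 0.74
lip_edge [0.561 0.097 0.05 ] 0.73
label_seat [0.544 0.089 0.05 ] 0.55
wafer_box [ 0.38  -0.049  0.023] 0.87
die_box [0.386 0.104 0.016] 0.62
filled_bay [0.536 0.196 0.05 ] 0.91
filled_bay [0.528 0.309 0.05 ] 0.79
rack [0.501 0.205 0.03 ] 0.97
label_holder 0.84 [[0.573, -0.215, 0.005], [0.547, -0.289, 0.005], [0.494, -0.267, 0.005], [0.519, -0.194, 0.005]] [[0.57, -0.214, 0.005], [0.522, -0.199, 0.005], [0.497, -0.269, 0.005], [0.548, -0.286, 0.005]]
rack 0.87 [[0.626, 0.379, 0.005], [0.639, 0.038, 0.005], [0.465, 0.036, 0.005], [0.457, 0.366, 0.005]] [[0.621, 0.041, 0.005], [0.627, 0.367, 0.005], [0.612, 0.377, 0.005], [0.463, 0.362, 0.005], [0.474, 0.044, 0.005], [0.557, 0.041, 0.005], [0.541, 0.113, 0.005], [0.559, 0.152, 0.005], [0.508, 0.161, 0.005], [0.497, 0.222, 0.005], [0.505, 0.244, 0.005], [0.549, 0.258, 0.005], [0.503, 0.268, 0.005], [0.5, 0.349, 0.005], [0.563, 0.369, 0.005], [0.583, 0.354, 0.005], [0.575, 0.261, 0.005], [0.604, 0.068, 0.005], [0.592, 0.044, 0.005]]
tw scene [ 0.659 -0.165  0.005] 0.61
tw scene [0.532 0.322 0.005] 0.21
fb scene [0.525 0.296 0.05 ] 0.97
fb scene [0.537 0.193 0.05 ] 0.59
post foot: top-pixels [ 0.409 -0.473  0.   ] post scene (285,355) [ 0.342 -0.332  0.   ] post top bar corner [ 0.324 -0.385  0.87 ] [ 0.331 -0.377  0.85 ]
toe L [0.455 0.353 0.012] toe R [0.462 0.035 0.012]
```

```bash
python3 -m pendant '[[-13,38,0,0,0,0,1],[-26,76,0,0,0,0,1],[-39,114,0,0,0,0,1],[-52,152,0,0,0,0,1],[-65,190,0,0,0,0,1],[-79,225,0,0,0,0,1],[-79,225,0,0,0,0,1]]'
```

```text
time_s: 2.48
ee_pos: [0.0989, -0.2889, 0.232]
tcp_rot: [-0.002, 0.986, 0.165, -0.0]
wrist_force: [0.7, -0.3, 0.0]
width: 1.0
```

```bash
python3 -m pendant '[[25,10,0,0,0,6,1],[53,25,0,0,0,12,1],[79,43,0,0,0,18,1],[105,62,0,0,0,24,1],[127,86,0,0,0,30,1],[148,110,0,0,0,36,1],[163,135,0,0,0,42,1],[177,160,0,0,0,48,1],[200,152,0,0,0,51,1],[235,138,0,0,0,51,1],[270,122,0,0,0,51,1],[305,106,0,0,0,51,1]]'
python3 -m pendant '[[30,-15,0,0,0,0,1],[60,-30,0,0,0,0,1],[90,-45,0,0,0,0,1],[90,-45,0,0,0,0,1],[90,-45,0,0,0,0,1]]'
python3 - <<'E'
from h import *
w=r.camera("wrist");cv2.imwrite("pics/w1.png",w["color"][:,:,::-1])
print(r.sense()["ee_pos"],r.sense()["joint_positions"])
for n in ["label_holder","holder_grip","holder_front_edge","tweezers"]:
    for d in r.recognise(n,w)[:2]: print(n,d["position"],np.round(p2w(w,d["position"],.027 if 'grip' in n else .005),4),d["conf"])
for d in r.masks_of("label_holder",w)[:1]:
    c=feet(d["region"]).astype(np.float32);print([ (u.tolist(),np.round(p2w(w,u,.005),4).tolist()) for u in cv2.approxPolyDP(c[:,None],4,True)[:,0]])
E
```

```text
time_s: 3.48
ee_pos: [0.4068, -0.1893, 0.2329]
tcp_rot: [0.001, 0.819, 0.574, 0.0]
wrist_force: [-0.4, -0.4, -0.2]
width: 1.004
time_s: 3.9
ee_pos: [0.4956, -0.2346, 0.2314]
tcp_rot: [-0.001, 0.819, 0.573, -0.0]
wrist_force: [-0.3, 0.8, -0.1]
width: 1.001
[ 0.49453472 -0.23399911  0.23179528] [-6.45850850e-01  2.55202729e-01  1.54168097e+00 -5.59005284e-05
  1.34670070e+00 -2.96228906e-01]
label_holder [314.4, 180.9] [ 0.5352 -0.246   0.005 ] 0.75
holder_grip [316.1, 182.5] [ 0.5356 -0.2432  0.027 ] 0.94
holder_front_edge [316.8, 179.3] [ 0.5382 -0.2452  0.005 ] 0.57
tweezers [409.3, 73.3] [ 0.6613 -0.1727  0.005 ] 0.86
tweezers [314.4, 178.8] [ 0.5359 -0.2438  0.005 ] 0.47
[([292.0, 145.0], [0.5247, -0.2002, 0.005]), ([289.0, 214.0], [0.4957, -0.2728, 0.005]), ([339.0, 215.0], [0.5493, -0.2935, 0.005]), ([345.0, 147.0], [0.578, -0.2218, 0.005])]
```

View pics/w1.png

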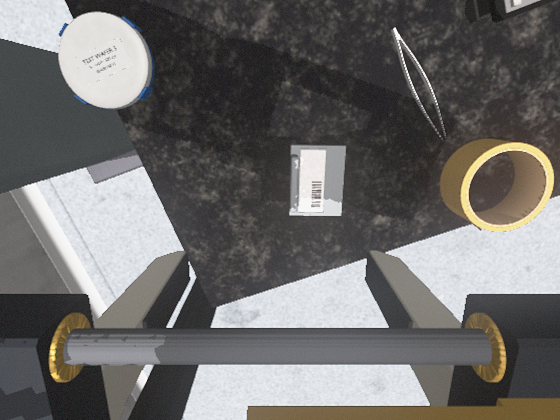

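The wrist view shows the holder at (290–345, 145–215) with its flange on the left, facing the robot, and x at about -22°. The tweezers and tape are clear of it.

```bash
python3 -m pendant '[[6,-1,-30,0,0,-1,0.6],[12,-2,-60,0,0,-2,0.5],[17,-2.5,-95,0,0,-2,0.5],[17,-2.5,-130,0,0,-2,0.5],[17,-2.5,-130,0,0,-2,0.5],[17,-2.5,-130,0,0,-2,0.5]]'
python3 - <<'E'
from h import *
w=r.camera("wrist");cv2.imwrite("pics/w2.png",w["color"][:,:,::-1])
s=r.sense();print(s["ee_pos"],s["tcp_rot"])
for d in r.masks_of("label_holder",w)[:1]:
    c=feet(d["region"]).astype(np.float32);print([ (u.tolist(),np.round(p2w(w,u,.005),4).tolist()) for u in cv2.approxPolyDP(c[:,None],5,True)[:,0]])
E
```

```text
time_s: 4.7
ee_pos: [0.5102, -0.2357, 0.1019]
tcp_rot: [-0.002, 0.829, 0.559, -0.001]
wrist_force: [0.9, 0.0, 0.4]
width: 0.619
[ 0.51167473 -0.23680766  0.10388501] [1.80354097e-04 8.29307313e-01 5.58792754e-01 7.73921413e-05]
[([356.0, 166.0], [0.5779, -0.2194, 0.005]), ([277.0, 168.0], [0.5242, -0.1994, 0.005]), ([279.0, 268.0], [0.4958, -0.274, 0.005]), ([332.0, 267.0], [0.5351, -0.2888, 0.005]), ([337.0, 250.0], [0.5436, -0.2766, 0.005]), ([354.0, 253.0], [0.5551, -0.2839, 0.005])]
```

View pics/w2.png

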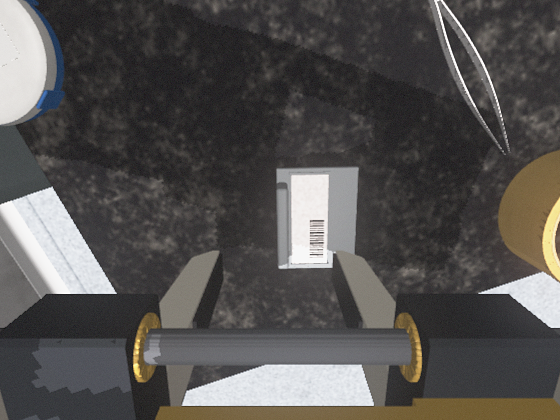

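```bash
python3 -m pendant '[[0,0,-30,0,0,0,0.4],[0,0,-55,0,0,0,0.4],[0,0,-72,0,0,0,0.4],[0,0,-82,0,0,0,0.4],[0,0,-82,0,0,0,0.4],[0,0,-82,0,0,0,0.4]]' 40
python3 -m pendant '[[0,0,0,0,0,0,0],[0,0,0,0,0,0,0],[0,0,0,0,0,0,0],[0,0,0,0,0,0,0],[0,0,0,0,0,0,0],[0,0,0,0,0,0,0],[0,0,0,0,0,0,0],[0,0,0,0,0,0,0]]' 40
```

```text
time_s: 5.3
ee_pos: [0.5126, -0.2374, 0.0223]
tcp_rot: [0.001, 0.829, 0.559, 0.0]
wrist_force: [0.0, -0.0, -0.8]
width: 0.397
time_s: 5.97
ee_pos: [0.512, -0.2369, 0.0212]
tcp_rot: [0.0, 0.829, 0.559, 0.0]
wrist_force: [-1.0, 0.1, 6.2]
width: 0.085
```

```bash
python3 -m pendant '[[0,0,20,0,0,0,0],[0,0,55,0,0,0,0],[-5,20,90,0,0,3,0],[-12,55,120,0,0,6,0],[-20,90,140,0,0,9,0],[-30,125,160,0,0,12,0],[-40,160,160,0,0,15,0],[-50,195,160,0,0,18,0],[-60,230,160,0,0,21,0],[-70,265,160,0,0,23,0],[-72,285,160,0,0,23,0],[-72,285,160,0,0,23,0]]'
python3 -m pendant '[[0,0,0,0,0,0,0],[0,0,0,0,0,0,0]]'
python3 - <<'E'
from h import *
w=r.camera("wrist");cv2.imwrite("pics/w3.png",w["color"][:,:,::-1])
s=r.sense();print(s["ee_pos"],s["tcp_rot"],s["width"],s["wrist_force"])
for n,z in [("lock_screw",.071),("lip_edge",.054),("label_seat",.052),("filled_bay",.05),("label_holder",.1)]:
    for d in r.recognise(n,w)[:3]: print(n,np.round(d["position"]),np.round(p2w(w,d["position"],z),4),d["conf"])
E
```

```text
time_s: 6.97
ee_pos: [0.4379, 0.0518, 0.1804]
tcp_rot: [-0.001, 0.7, 0.714, 0.0]
wrist_force: [-1.3, 0.9, -0.4]
width: 0.079
time_s: 7.13
ee_pos: [0.4399, 0.0478, 0.1805]
tcp_rot: [0.0, 0.701, 0.713, -0.0]
wrist_force: [0.5, -0.3, -0.0]
width: 0.081
[0.44000662 0.047393   0.18051944] [ 1.33966917e-04  7.01434260e-01  7.12734112e-01 -2.16987226e-04] 0.08590876953650192 [ 0.05757887 -0.21253722 -1.81691179]
lock_screw [421. 152.] [0.5476 0.099  0.071 ] 0.59
lock_screw [466. 392.] [ 0.6209 -0.1236  0.071 ] 0.18
lip_edge [427. 151.] [0.5595 0.0979 0.054 ] 0.94
label_seat [427. 150.] [0.5605 0.0978 0.052 ] 0.97
filled_bay [412.  36.] [0.5374 0.1818 0.05  ] 0.6
label_holder [473. 390.] [ 0.6059 -0.0936  0.1   ] 0.66
label_holder [328. 239.] [0.4768 0.0385 0.1   ] 0.65
```

View pics/w3.png

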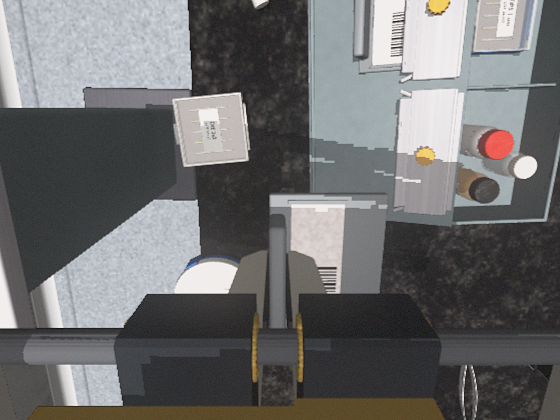

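The lip of the empty place is at (395–460, 88–220) with the screw at (425,156). The neighbouring screw is at (439,5), and the held holder's far corners are at (270,194) and (387,194).

Run:
```python
from h import *
w=r.camera("wrist");a=w["color"];hsv=cv2.cvtColor(a,cv2.COLOR_RGB2HSV)
m=cv2.inRange(hsv,(18,120,120),(35,255,255));m[290:]=0
n,l,st,ce=cv2.connectedComponentsWithStats(m)
for i in range(1,n):
    if st[i,4]>60: print(st[i].tolist(),ce[i].round(1),p2w(w,ce[i],.0717).round(4))
s=r.sense();print(s["ee_pos"],s["tcp_rot"])
for u in [(308,10),(309,120),(309.5,185)]: print("toe",p2w(w,u,.012).round(4))
for u in [(403,88),(393,208),(457,223),(463,92)]: print("lip",p2w(w,u,.054).round(4))
for u in [(270,194),(387,194),(380,290)]: print("holder",p2w(w,u,.1640).round(4))
cv2.imwrite("pics/w3c.png",cv2.resize(a[60:310,230:510,::-1],(784,700),interpolation=3)[:600])
```

```text
[427, 0, 22, 13, 215] [437.    5.1] [0.5449 0.1961 0.0717]
[417, 147, 18, 17, 189] [425.4 154.4] [0.5509 0.0965 0.0717]
[0.43981953 0.04760853 0.18054115] [-8.34936097e-05  7.01691258e-01  7.12481131e-01 -9.82814439e-05]
toe [0.4629 0.2062 0.012 ]
toe [0.4675 0.1183 0.012 ]
toe [0.4706 0.0586 0.012 ]
lip [0.5344 0.1444 0.054 ]
lip [0.5375 0.0492 0.054 ]
lip [0.5936 0.0368 0.054 ]
lip [0.5807 0.1422 0.054 ]
holder [0.4358 0.0866 0.164 ]
holder [0.4948 0.0876 0.164 ]
holder [0.4968 0.0334 0.164 ]
```

View pics/w3c.png

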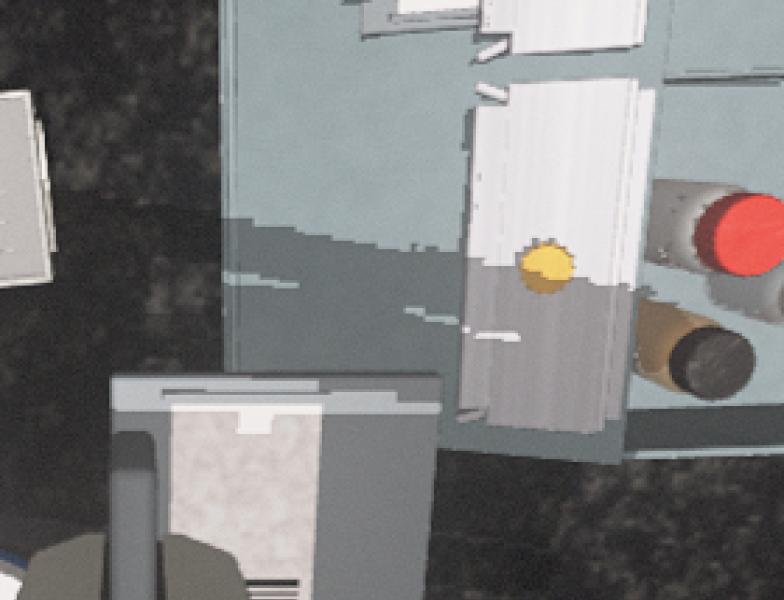

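Run:
```python
from h import *
def fit(p,g,a,b,z,N=60,h=6):
    a,b=np.array(a,float),np.array(b,float);n=np.array([-(b-a)[1],(b-a)[0]]);n/=np.linalg.norm(n)
    pts=[]
    for t in np.linspace(.03,.97,N):
        o=np.arange(-h,h+.1,.25);q=(a+t*(b-a))[None]+o[:,None]*n
        v=cv2.remap(g,q[:,0].astype(np.float32)[None],q[:,1].astype(np.float32)[None],1)[0]
        d=np.abs(np.gradient(cv2.GaussianBlur(v[None],(9,1),2)[0]));pts.append(q[d.argmax()])
    pts=np.array(pts,np.float32);vx,vy,x,y=cv2.fitLine(pts,cv2.DIST_HUBER,0,.01,.01).ravel()
    e=[p2w(p,(x+k*vx,y+k*vy),z) for k in (-60,60)];d=e[1]-e[0]
    res=np.abs((pts-[x,y])@[-vy,vx]);print((np.median(res)).round(2),e[0].round(4),e[1].round(4),"yaw",np.degrees(np.arctan(-d[0]/d[1])).round(2),"alt",np.degrees(np.arctan(d[1]/d[0])).round(2))
w=r.camera("wrist");g=cv2.cvtColor(w["color"],7).astype(np.float32)
fit(w,g,(308,5),(309.5,188),.012)
t=r.camera("top");g=cv2.cvtColor(cv2.imread("pics/top0.png"),6).astype(np.float32)
fit(t,g,(178,281),(268,249),.012)
fit(t,g,(178,281),(268,249),.012,h=3)
# held holder front edge and far side edge
g=cv2.cvtColor(w["color"],7).astype(np.float32)
fit(w,g,(387,198),(382,255),.164)
fit(w,g,(272,194),(385,194),.164)
```

```text
0.11 [0.4627 0.1949 0.012 ] [0.4683 0.0959 0.012 ] yaw 3.24 alt -86.76
0.11 [0.4481 0.4229 0.012 ] [0.4686 0.0442 0.012 ] yaw 3.11 alt -86.89
0.1 [0.4504 0.3832 0.012 ] [0.4707 0.0019 0.012 ] yaw 3.04 alt -86.96
0.18 [0.4966 0.0358 0.164 ] [0.4946 0.1016 0.164 ] yaw 1.78 alt -88.22
0.23 [0.4312 0.0864 0.164 ] [0.4917 0.0875 0.164 ] yaw -89.0 alt 1.0
```

Run:
```python
from h import *
t=r.camera("top");w=r.camera("wrist")
def blobs(a,name):
    m=cv2.inRange(cv2.cvtColor(a,cv2.COLOR_RGB2HSV),(18,90,120),(35,255,255));n,l,st,ce=cv2.connectedComponentsWithStats(m)
    for i in range(1,n):
        if st[i,4]>8: print(name,st[i].tolist(),ce[i].round(1))
a=cv2.imread("pics/top0.png")[:,:,::-1].copy();blobs(a,"top")
print(-t["R"].T@t["t"],-w["R"].T@w["t"])
P=lambda c:c["K"]@np.c_[c["R"],c["t"]]
m=cv2.inRange(cv2.cvtColor(a,cv2.COLOR_RGB2HSV),(18,90,120),(35,255,255))
n,l,st,ce=cv2.connectedComponentsWithStats(m)
for i in range(1,n):
    if abs(ce[i]-[243,225]).max()<8:
        X=cv2.triangulatePoints(P(t),P(w),ce[i][:,None],np.array([[425.4],[154.4]]));X=(X[:3]/X[3]).ravel();print("screw",X.round(4),w2p(t,X),ce[i],w2p(w,X))
        print(p2w(t,ce[i],.0717))
```

```text
top [241, 223, 3, 4, 9] [242.1 224.3]
top [210, 235, 4, 3, 9] [211.3 236.1]
top [179, 247, 4, 4, 12] [180.3 248.2]
[0.08367209 0.11671902 1.47541641] [0.43855596 0.12881774 0.33361132]
screw [0.5476 0.0973 0.0775] [241.94740546 224.23518454] [242.11111111 224.33333333] [424.32375678 155.2085364 ]
[0.54906389 0.09681087 0.0717    ]
```

Run:
```python
from scipy.spatial.transform import Rotation as R
import numpy as np
v=np.array([-np.sin(np.radians(3.15)),np.cos(np.radians(3.15)),0])
print((R.from_rotvec(-np.radians(25)*v)*R.from_euler('z',1.9,degrees=True)).as_rotvec(degrees=True))
```

```text
[  0.95973864 -24.98270296   1.86975839]
```

```bash
python3 -m pendant '[[2,10,0,0.2,-5,0.4,0],[4,20,-10,0.4,-10,0.8,0],[5,32,-25,0.6,-15,1.2,0],[7,44.5,-45,0.8,-20,1.5,0],[7,44.5,-70,0.96,-25,1.87,0],[7,44.5,-95,0.96,-25,1.87,0],[7,44.5,-109,0.96,-25,1.87,0],[7,44.5,-109,0.96,-25,1.87,0],[7,44.5,-109,0.96,-25,1.87,0]]'
python3 - <<'E'
from h import *
from scipy.spatial.transform import Rotation as R
w=r.camera("wrist");cv2.imwrite("pics/w4.png",w["color"][:,:,::-1])
s=r.sense();print(s["ee_pos"],R.from_quat(np.roll(s["tcp_rot"],-1)).as_matrix().round(3).tolist(),s["wrist_force"],s["width"])
S=np.array([.5635,.0975,.053])
E
```

```text
time_s: 8.43
ee_pos: [0.4464, 0.0929, 0.0713]
tcp_rot: [0.148, 0.673, 0.707, 0.157]
wrist_force: [1.3, -0.9, -0.2]
width: 0.083
[0.4474605  0.09276274 0.07228827] [[-0.05, 0.905, 0.423], [0.999, 0.045, 0.023], [0.002, 0.423, -0.906]] [ 0.97804995 -0.69999172  0.24858976] 0.08359782530715529
```

View pics/w4.png

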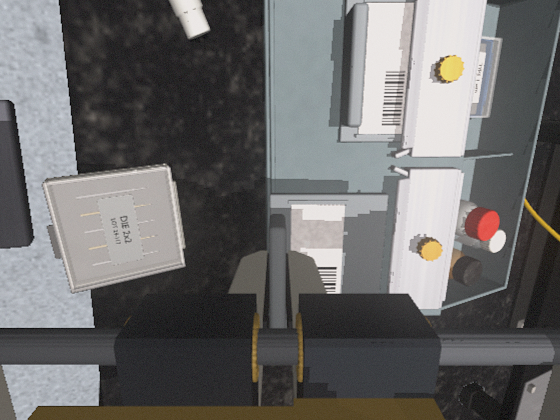

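The held holder, far corners (270,194) and (387,194), is parallel to the lip. The empty place's screw is at (430,250) and its mouth at column 392.

```bash
cat > h2.py <<'E'
from h import *
from scipy.spatial.transform import Rotation as R
S=np.array([.5635,.0975,.053]);a,b=np.radians([25,3.15])
u=np.array([np.cos(a)*np.cos(b),np.cos(a)*np.sin(b),np.sin(a)]);v=np.array([-np.sin(b),np.cos(b),0]);n=np.cross(u,v);F=np.array([u,v,n])
def pl(p,uv,h): # pixel -> seat coordinates at height h above apron (seat frame), mm
    d=p["R"].T@np.linalg.inv(p["K"])@[uv[0],uv[1],1];o=-p["R"].T@p["t"]-S
    return (F@(o+d*(h-o@n)/(d@n)))*1e3
def state():
    s=r.sense();T=R.from_quat(np.roll(s["tcp_rot"],-1)).as_matrix()
    print("t",s["time_s"],"tcp seat mm",(F@(s["ee_pos"]-S)*1e3).round(2),"force seat",(F@s["wrist_force"]).round(2),"jaw yaw/pitch/roll deg",np.degrees(F@T[:,1]).round(2)[1:],np.degrees(F@T[:,2]).round(2)[:2],"w",round(float(s["width"]),4))
E
python3 - <<'E'
from h2 import *
w=r.camera("wrist");state();m=cv2.inRange(cv2.cvtColor(w["color"],cv2.COLOR_RGB2HSV),(18,120,120),(35,255,255));k,l,st,ce=cv2.connectedComponentsWithStats(m)
for i in range(1,k):
    if 60<st[i,4]<1500 and 400<ce[i][0]<480: print("screw",st[i],ce[i].round(1),pl(w,ce[i],.0235).round(1))
for q in [(391,176),(389,308)]: print("lip mouth",pl(w,q,.017).round(1))
for q in [(387,195),(270,195)]: print("held",pl(w,q,.05).round(1))
print("filled corners",pl(w,(340,140),.005),pl(w,(349,125),.027))
print("toe",pl(w,(266,100),0))
E
```

```text
t 8.5333 tcp seat mm [-96.33   1.57  66.83] force seat [-0.06  0.64 -1.29] jaw yaw/pitch/roll deg [-0.28  0.13] [ 0.13 -0.01] w 0.081
screw [435  55  25  27 474] [447.2  67.9] [ -6.5 102.4  23.5]
screw [418 240  21  20 301] [428.  249.5] [-4.1 -0.8 23.5]
lip mouth [-28.7  43.6  17. ]
lip mouth [-22.  -45.6  17. ]
held [-40.9  40.2  50. ]
held [-99.9  40.5  50. ]
filled corners [-57.82125301  63.65989499   5.        ] [-57.28125572  73.54470667  27.        ]
toe [-1.02794312e+02  8.71747417e+01  6.54082904e-15]
```

```bash
python3 -m pendant '[[5,0,-11,0,0,0,0],[10,-0.2,-22,0,0,0,0],[13,-0.2,-28,0,0,0,0],[15.2,-0.2,-32.6,0,0,0,0],[16.9,-0.2,-36.3,0,0,0,0],[16.9,-0.2,-36.3,0,0,0,0],[16.9,-0.2,-36.3,0,0,0,0]]'
python3 -c "from h2 import *;state()"
```

```text
time_s: 9.12
ee_pos: [0.4658, 0.0916, 0.0447]
tcp_rot: [0.144, 0.673, 0.708, 0.155]
wrist_force: [0.5, -0.8, -0.4]
width: 0.083
t 9.1167 tcp seat mm [-92.22  -0.49  33.83] force seat [ 0.25 -0.82 -0.61] jaw yaw/pitch/roll deg [-0.29 -0.59] [-0.59  0.22] w 0.0832
```

```bash
python3 -m pendant '[[0.4,0,-0.9,0,0,0,0],[0.8,0,-1.8,0,0,0,0],[0.8,0,-1.8,0,0,0,0],[0.8,0,-1.8,0,0,0,0]]'
python3 -c "from h2 import *;state()"
```

```text
time_s: 9.45
ee_pos: [0.4662, 0.0916, 0.0434]
tcp_rot: [0.143, 0.674, 0.709, 0.155]
wrist_force: [0.1, 0.2, -0.8]
width: 0.082
t 9.45 tcp seat mm [-92.41  -0.52  32.47] force seat [-0.22  0.23 -0.79] jaw yaw/pitch/roll deg [-0.29 -0.71] [-0.71  0.25] w 0.0819
```

```bash
python3 -c "
from h2 import *
s=r.sense();print(np.round(s['joint_positions'],3),np.round(s['tau'],2),np.round(s['qvel'],3));state()"
```

```text
[-0.09   0.208  2.304  0.297  0.22  -0.418] [-1.000e-02 -2.921e+01 -1.684e+01  2.700e-01 -2.150e+00  3.000e-02] [-0.001  0.002  0.    -0.001  0.001 -0.001]
t 9.45 tcp seat mm [-92.41  -0.52  32.47] force seat [-0.22  0.23 -0.79] jaw yaw/pitch/roll deg [-0.29 -0.71] [-0.71  0.25] w 0.0819
```

```bash
python3 -m pendant '[[0,0,1,0,1.5,0,0],[0,0,1,0,3,0,0],[0,0,1,0,3,0,0],[0,0,1,0,3,0,0],[0,0,1,0,3,0,0]]'
python3 -c "
from h2 import *
s=r.sense();print(np.round(s['joint_positions'],3));state()"
```

```text
time_s: 9.87
ee_pos: [0.4659, 0.0917, 0.0441]
tcp_rot: [0.124, 0.677, 0.712, 0.137]
wrist_force: [-0.7, -0.4, -0.4]
width: 0.08
[-0.086  0.212  2.259  0.193  0.308 -0.309]
t 9.8667 tcp seat mm [-92.37  -0.42  33.26] force seat [-0.82 -0.41 -0.03] jaw yaw/pitch/roll deg [-0.36 -3.71] [-3.7   0.41] w 0.0802
```

```bash
python3 -m pendant '[[1.5,0,-3.2,0,0,0,0],[3,0.2,-6.3,0,0,0,0],[3,0.2,-6.3,0,0,0,0],[3,0.2,-6.3,0,0,0,0]]'
python3 -c "
from h2 import *
s=r.sense();print(np.round(s['joint_positions'],3));state()"
```

```text
time_s: 10.2
ee_pos: [0.4689, 0.0918, 0.0375]
tcp_rot: [0.124, 0.677, 0.712, 0.137]
wrist_force: [0.3, -0.2, -0.8]
width: 0.081
[-0.084  0.233  2.258  0.202  0.29  -0.318]
t 10.2 tcp seat mm [-92.43  -0.48  25.98] force seat [-0.06 -0.25 -0.9 ] jaw yaw/pitch/roll deg [-0.36 -3.77] [-3.77  0.41] w 0.0807
```

```bash
python3 -m pendant '[[1.5,0.1,0.6,0,-1.5,0,0],[2.7,0.1,1.3,0,-3.3,0,0],[2.7,0.1,1.3,0,-3.3,0,0],[3.5,0.1,-0.5,0,-3.3,0,0],[4,0.2,-1.4,0,-3.3,0,0],[4,0.2,-1.4,0,-3.3,0,0],[4,0.2,-1.4,0,-3.3,0,0]]'
python3 -c "
from h2 import *
s=r.sense();print(np.round(s['joint_positions'],3));state()"
```

```text
time_s: 10.78
ee_pos: [0.4747, 0.0914, 0.0411]
tcp_rot: [0.142, 0.673, 0.709, 0.155]
wrist_force: [0.0, 0.5, -0.9]
width: 0.085
[-0.09   0.225  2.287  0.304  0.22  -0.425]
t 10.7833 tcp seat mm [-85.73  -1.17  26.8 ] force seat [-0.36  0.46 -0.86] jaw yaw/pitch/roll deg [-0.28 -0.74] [-0.74  0.34] w 0.0849
```

```bash
python3 -m pendant '[[-0.8,0.7,0,0,1,0,0],[-0.8,1.5,-1,0,1.8,0,0],[-0.8,1.5,-3.1,0,1.8,0,0],[-0.8,1.5,-3.1,0,1.8,0,0],[-0.8,1.5,-3.1,0,1.8,0,0]]'
python3 - <<'E'
from h2 import *
s=r.sense();print(np.round(s['joint_positions'],3));state()
w=r.camera("wrist");cv2.imwrite("pics/w5.png",cv2.resize(w["color"][140:400,240:500,::-1],(600,600),interpolation=2))
E
```

```text
time_s: 11.2
ee_pos: [0.4732, 0.093, 0.0376]
tcp_rot: [0.131, 0.676, 0.711, 0.144]
wrist_force: [-0.2, 0.2, -1.2]
width: 0.082
[-0.083  0.236  2.266  0.237  0.26  -0.351]
t 11.2 tcp seat mm [-88.42   0.52  24.27] force seat [-0.69  0.21 -1.05] jaw yaw/pitch/roll deg [-0.32 -2.57] [-2.57  0.44] w 0.0818
```

View pics/w5.png

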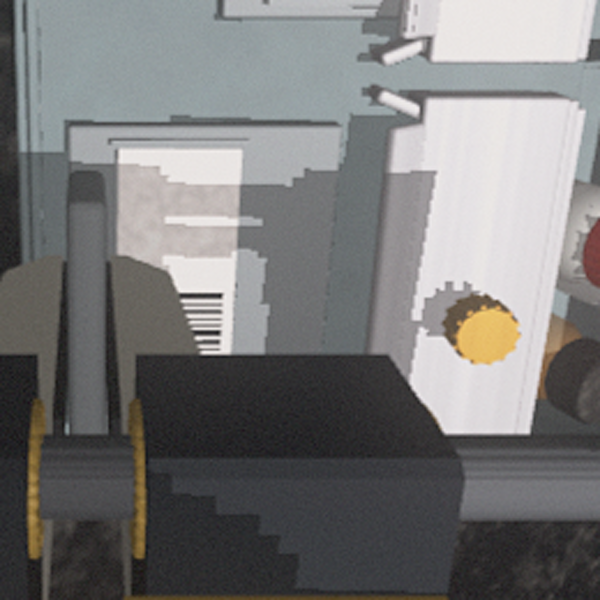

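The holder's leading edge is at crop column 340 and the lip mouth at about 385. Its +y side, at row 122, sits just inside the flared cheek at row 112. Next I lower to contact.

```bash
python3 -m pendant '[[0.4,0,-0.9,0,0,0,0],[0.8,0,-1.8,0,0,0,0],[0.8,0,-1.8,0,0,0,0],[0.8,0,-1.8,0,0,0,0]]'
python3 - <<'E'
from h2 import *
s=r.sense();print(np.round(s['joint_positions'],3));state()
w=r.camera("wrist");print("held corner",pl(w,(387,193.5),.006),"cheek end",pl(w,(421,188.5),.010))
E
```

```text
time_s: 11.58
ee_pos: [0.4739, 0.0931, 0.0361]
tcp_rot: [0.131, 0.676, 0.711, 0.144]
wrist_force: [-2.6, 0.4, 3.2]
width: 0.081
[-0.083  0.24   2.266  0.241  0.255 -0.355]
t 11.5833 tcp seat mm [-88.46   0.56  22.58] force seat [-1.03  0.59  3.97] jaw yaw/pitch/roll deg [-0.32 -2.57] [-2.57  0.45] w 0.0813
held corner [-33.73290959  40.51590485   6.        ] cheek end [-18.887868    44.01837572  10.        ]
```

```bash
python3 -m pendant '[[1.8,0.1,0.9,0,0,0,0],[3.6,0.2,1.7,0,0,0,0],[5.4,0.3,2.6,0,0,0,0],[7.2,0.4,3.4,0,0,0,0],[9,0.5,4.2,0,0,0,0],[9,0.5,4.2,0,0,0,0]]'
python3 - <<'E'
from h2 import *
s=r.sense();print(np.round(s['joint_positions'],3));state()
E
```

```text
time_s: 12.13
ee_pos: [0.4818, 0.0939, 0.0398]
tcp_rot: [0.129, 0.676, 0.711, 0.144]
wrist_force: [-6.6, 0.7, 4.7]
width: 0.08
[-0.079  0.243  2.242  0.217  0.278 -0.328]
t 12.1333 tcp seat mm [-79.67   0.87  22.55] force seat [-3.95  1.07  7.08] jaw yaw/pitch/roll deg [-0.32 -2.71] [-2.71  0.48] w 0.0804
```

```bash
python3 -m pendant '[[1.4,0,0.2,0,-0.8,0,0],[2.8,0.1,0.3,0,-1.6,0,0],[4.2,0.2,0.4,0,-2.6,0,0],[4.2,0.2,0.4,0,-2.6,0,0],[4.2,0.2,0.4,0,-2.6,0,0]]'
python3 - <<'E'
from h2 import *
s=r.sense();print(np.round(s['joint_positions'],3));state()
E
```

```text
time_s: 12.55
ee_pos: [0.4882, 0.0933, 0.0432]
tcp_rot: [0.145, 0.673, 0.708, 0.159]
wrist_force: [0.0, 0.3, -1.3]
width: 0.079
[-0.083  0.238  2.263  0.297  0.22  -0.411]
t 12.55 tcp seat mm [-7.244e+01 -1.000e-02  2.300e+01] force seat [-0.48  0.26 -1.18] jaw yaw/pitch/roll deg [-0.28 -0.15] [-0.15  0.36] w 0.0787
```

```bash
python3 -m pendant '[[1.8,0.3,0.9,0,0,0,0],[3.6,0.6,1.7,0,0,0,0],[4,0.6,0.8,0,0,0,0],[4.4,0.6,-0.1,0,0,0,0],[4.4,0.6,-0.1,0,0,0,0],[4.4,0.6,-0.1,0,0,0,0]]'
python3 - <<'E'
from h2 import *
s=r.sense();print(np.round(s['joint_positions'],3));state()
E
```

```text
time_s: 13.05
ee_pos: [0.4923, 0.0941, 0.0429]
tcp_rot: [0.145, 0.672, 0.708, 0.159]
wrist_force: [-0.4, 0.2, -0.3]
width: 0.086
[-0.08   0.245  2.254  0.289  0.223 -0.4  ]
t 13.05 tcp seat mm [-68.92   0.53  20.98] force seat [-0.53  0.19 -0.14] jaw yaw/pitch/roll deg [-0.27 -0.18] [-0.18  0.38] w 0.0861
```

```bash
python3 -m pendant '[[1,0,0,0,0,0,0],[2,0.1,0,0,0,0,0],[3,0.1,0.4,0,0,0,0],[4,0.2,0.8,0,0,0,0],[4,0.2,0.8,0,0,0,0]]'
python3 -c "from h2 import *;state()"
```

```text
time_s: 13.47
ee_pos: [0.4936, 0.0946, 0.0429]
tcp_rot: [0.143, 0.673, 0.709, 0.157]
wrist_force: [-11.5, -1.2, 8.7]
width: 0.085
t 13.4667 tcp seat mm [-67.62   0.93  20.42] force seat [-6.77 -0.54 12.81] jaw yaw/pitch/roll deg [-0.26 -0.42] [-0.42  0.43] w 0.0847
```

```bash
python3 -m pendant '[[1.2,0.1,0.5,0,0,0,0],[2.4,0.1,1,0,0,0,0],[3.6,0.2,1.6,0,0,0,0],[3.6,0.2,1.6,0,0,0,0],[3.6,0.2,1.6,0,0,0,0]]'
python3 -c "from h2 import *;state()"
```

```text
time_s: 13.88
ee_pos: [0.4949, 0.0951, 0.0435]
tcp_rot: [0.142, 0.673, 0.709, 0.156]
wrist_force: [-18.4, -4.1, 12.3]
width: 0.082
t 13.8833 tcp seat mm [-66.26   1.36  20.41] force seat [-11.65  -3.1   18.98] jaw yaw/pitch/roll deg [-0.25 -0.66] [-0.65  0.48] w 0.0818
```

```bash
python3 -m pendant '[[-0.4,0,1,0,0,0,0],[-0.4,0,1,0,0,0,0]]'
python3 - <<'E'
from h2 import *
s=r.sense();print(np.round(s['joint_positions'],3));state()
w=r.camera("wrist");cv2.imwrite("pics/w6.png",cv2.resize(w["color"][140:400,240:500,::-1],(600,600),interpolation=2))
E
```

```text
time_s: 14.05
ee_pos: [0.4975, 0.0948, 0.0455]
tcp_rot: [0.144, 0.673, 0.709, 0.158]
wrist_force: [-3.4, -0.2, -2.1]
width: 0.085
[-0.077  0.246  2.237  0.263  0.241 -0.372]
t 14.05 tcp seat mm [-63.03   0.95  21.15] force seat [-3.97  0.03 -0.42] jaw yaw/pitch/roll deg [-0.26 -0.38] [-0.37  0.43] w 0.0848
```

View pics/w6.png

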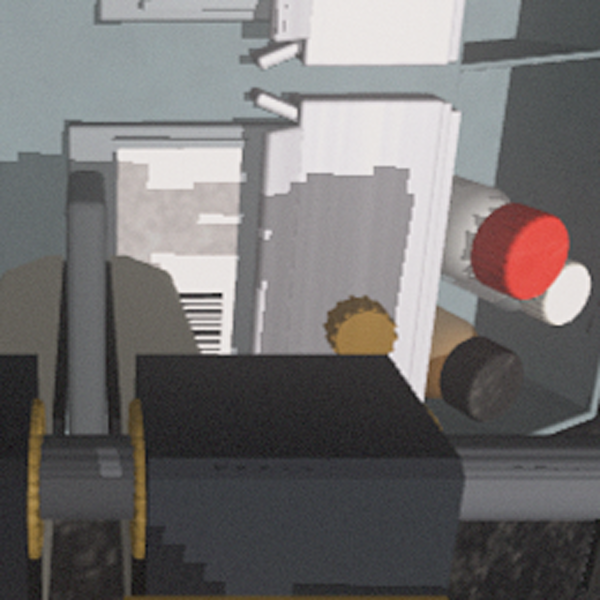

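The plate is now under the lip and level. Backing off the normal pressure let it slide up to the spring, at about 4 N. I push on along the slope.

```bash
python3 -m pendant '[[1.4,0.1,0.6,0,-0.3,0,0],[2.7,0.1,1.3,0,-0.3,0,0],[2.7,0.1,1.3,0,-0.3,0,0],[2.7,0.1,1.3,0,-0.3,0,0]]'
python3 -c "from h2 import *;state()"
```

```text
time_s: 14.43
ee_pos: [0.5004, 0.095, 0.0465]
tcp_rot: [0.145, 0.672, 0.708, 0.159]
wrist_force: [-5.9, 0.7, -1.3]
width: 0.08
t 14.4333 tcp seat mm [-59.97   0.96  20.8 ] force seat [-5.87  1.06  1.27] jaw yaw/pitch/roll deg [-0.24 -0.1 ] [-0.1   0.42] w 0.08
```

```bash
python3 -m pendant '[[1.4,0.1,0.6,0,0,0,0],[2.7,0.1,1.3,0,0,0,0],[2.7,0.1,1.3,0,0,0,0],[2.7,0.1,1.3,0,0,0,0]]'
python3 -c "from h2 import *;state()"
```

```text
time_s: 14.77
ee_pos: [0.5024, 0.0952, 0.0474]
tcp_rot: [0.145, 0.672, 0.708, 0.159]
wrist_force: [-8.4, -0.7, -0.7]
width: 0.082
t 14.7667 tcp seat mm [-57.73   1.02  20.79] force seat [-7.96 -0.25  2.95] jaw yaw/pitch/roll deg [-0.24 -0.17] [-0.17  0.43] w 0.0821
```

```bash
python3 -m pendant '[[0.9,0,0.4,0,0,0,0],[1.8,0.1,0.9,0,0,0,0],[1.8,0.1,0.9,0,0,0,0],[1.8,0.1,0.9,0,0,0,0]]'
python3 -c "from h2 import *;state()"
```

```text
time_s: 15.1
ee_pos: [0.5036, 0.0953, 0.048]
tcp_rot: [0.144, 0.672, 0.708, 0.159]
wrist_force: [-9.4, -0.6, -0.7]
width: 0.083
t 15.1 tcp seat mm [-56.43   1.08  20.82] force seat [-8.85 -0.09  3.33] jaw yaw/pitch/roll deg [-0.25 -0.24] [-0.24  0.44] w 0.0825
```

```bash
python3 -m pendant '[[0.9,0,0.4,0,0,0,0],[1.8,0.1,0.9,0,-0.1,0,0],[1.8,0.1,0.9,0,-0.1,0,0],[1.8,0.1,0.9,0,-0.1,0,0]]'
python3 -c "from h2 import *;state()"
```

```text
time_s: 15.43
ee_pos: [0.5036, 0.0954, 0.048]
tcp_rot: [0.144, 0.672, 0.709, 0.158]
wrist_force: [-13.1, -3.7, 1.1]
width: 0.081
t 15.4333 tcp seat mm [-56.39   1.17  20.75] force seat [-11.58  -2.99   6.66] jaw yaw/pitch/roll deg [-0.25 -0.33] [-0.33  0.46] w 0.0814
```

```bash
python3 -m pendant '[[0.9,-0.3,0.6,0,0,0,0],[1.8,-0.3,1.2,0,-0.2,0,0],[2.5,-0.3,1.4,0,-0.2,0,0],[2.5,-0.3,1.4,0,-0.2,0,0],[2.5,-0.3,1.4,0,-0.2,0,0]]'
python3 - <<'E'
from h2 import *
state();s=r.sense();print("moment seat",(F@s["torque"]).round(2))
w=r.camera("wrist");cv2.imwrite("pics/w7.png",cv2.resize(w["color"][140:400,240:500,::-1],(600,600),interpolation=2))
E
```

```text
time_s: 15.85
ee_pos: [0.5037, 0.0953, 0.048]
tcp_rot: [0.143, 0.672, 0.709, 0.158]
wrist_force: [-19.0, -5.8, 1.0]
width: 0.086
t 15.85 tcp seat mm [-56.32   1.13  20.73] force seat [-17.06  -4.72   9.07] jaw yaw/pitch/roll deg [-0.23 -0.4 ] [-0.4  0.5] w 0.0863
moment seat [-0.96  2.75  0.08]
```

View pics/w7.png

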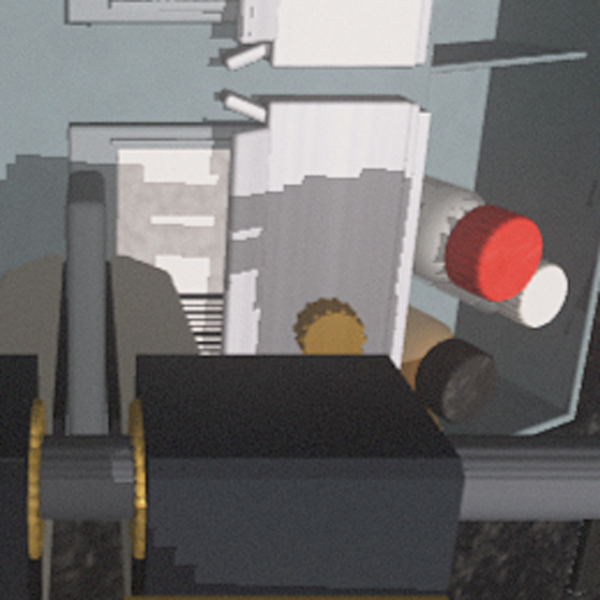

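Home: the flange end lines up with the neighbouring seated holder (both at crop column 67), and 17 N produces no further motion. I trim out the side force and the residual 0.4° tilt.

```bash
python3 -m pendant '[[0,-0.4,0,-0.2,-0.2,-0.1,0],[0,-0.8,0,-0.4,-0.4,-0.15,0],[0,-0.8,0,-0.4,-0.4,-0.15,0],[0,-0.8,0,-0.4,-0.4,-0.15,0]]'
python3 -c "
from h2 import *
state();s=r.sense();print('moment seat',(F@s['torque']).round(2),np.round(s['joint_positions'],3))"
```

```text
time_s: 16.23
ee_pos: [0.5038, 0.0951, 0.0478]
tcp_rot: [0.148, 0.672, 0.708, 0.158]
wrist_force: [-14.7, 0.1, -1.7]
width: 0.083
t 16.2333 tcp seat mm [-56.35   0.88  20.59] force seat [-14.03   0.9    4.67] jaw yaw/pitch/roll deg [-0.17 -0.04] [-0.04  0.09] w 0.083
moment seat [0.2  2.61 0.04] [-0.069  0.25   2.225  0.228  0.241 -0.332]
```

```bash
python3 -m pendant '[[1,0,0.5,0,0,0,0],[1,0,0.5,0,0,0,0],[1,0,0.5,0,0,0,0],[1,0,0.5,0,0,0,0],[1,0,0.5,0,0,0,0],[1,0,0.5,0,0,0,0],[1,0,0.5,0,0,0,0],[1,0,0.5,0,0,0,0]]'
python3 -c "
from h2 import *
state();r.job_done();print('done')"
```

```text
time_s: 16.9
ee_pos: [0.5038, 0.0951, 0.0479]
tcp_rot: [0.147, 0.672, 0.708, 0.157]
wrist_force: [-18.1, -0.5, -0.9]
width: 0.082
t 16.9 tcp seat mm [-56.29   0.93  20.59] force seat [-16.75   0.52   6.79] jaw yaw/pitch/roll deg [-0.17 -0.15] [-0.15  0.11] w 0.0821
the job is handed in; nothing more can be done
done
```

The label holder is home on the stops in the empty place. The arm is still gripping it and pressing it up the slope with about 17 N, so you can tighten the lock screw. I handed the job in at 16.9 s.

**Pressed home:** In the last check the force up the slope was well above the spring's 8 N. Raising the push from 9 N to 17 N moved the tool no further than 0.15 mm.

**Flat and square:** The tool is within about 0.2° of square and flat to the lip, with almost no side force. In the last picture the flange end lines up with the neighbouring seated holder.

**What went differently:**
- Joint 5 reached its lower limit low on the apron. I set the holder down about 2.5° nose-down, slid it under the lip, and levelled it there.
- It stuck once on friction, at about 19 N pressing into the apron and 12 N resisting the slide. Easing the downward pressure freed it.
- The rack's front edge measured about 8 mm from where its stated dimensions put it. I went by the screw, the lip and contact force instead.

**Not checked:** The spring bar's travel can't be read, so fully home rests on the force and position readings. I took no final picture of the sample box, wafer box or tweezers, but the arm was never moved against them.

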